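Check a bore with a double-ended plug gauge

ROBOT

A 7-joint arm with a two-finger parallel gripper is mounted at the origin on a cart in front of the work surface, level with it; the furniture and walls round the work are solid. World frame = base frame: x ahead of the robot, y to its left, z up, the work surface at z = 0. Lengths are in m, angles in rad, forces in N, time in s.
With the tool pointing down it reaches from about 0.425 to 1.025 m from the base axis. Payload 9.4 kg.
Tool frame: the origin (TCP) lies midway between the tips of the shut fingers; the grasp point (between the pads) lies 19 mm behind it; z points along the fingers, y is the line along which they close (so a half turn about z gives the same grasp; the last joint's range is limited). The gripper opens to 85 mm and grips with 20 to 120 N. Pads are 22 mm wide; open, the fingers measure 114 mm over their backs; the gripper's body (76 mm by 85 mm) begins 54 mm behind the grasp point. The pads swing forward as they close: fully open they stand 13 mm farther back than shut.
Start: joints at [1.249, 0.599, -0.003, 1.599, 0.002, 0.943, -0.08], TCP at [0.176, -0.703, 0.231] pointing down, gripper open.
Joint ranges: [-2.57, 2.57], [-0.35, 1.97], [-1.29, 1.29], [0.11, 2.56], [-1.05, 4.19], [0.11, 1.86], [-2.63, 2.63]. Speed limits (rad/s): [2.22, 2.22, 3.01, 3.01, 3.14, 3.14, 3.14].

INTERFACE

Orientations are given as a unit quaternion [w, x, y, z].
In Python, from rig import r gives the robot as it stands.
- The arm moves only by the shell command python3 -m pendant 'ROWS'. ROWS is a JSON object of lists of equal length, an entry for each row: "translation": the shift along the tool's x, y, z in cm, a list of three; "dr": the turn, a rotation vector about the tool's x, y, z in degrees, a list of three; "grip": the closure, from 0 (fully open) to 1 (shut). In form: {"translation": [[tx, ty, tz], ...], "dr": [[wx, wy, wz], ...], "grip": [grip, ...]}. A call has 1 to 10 rows; each row shifts and turns the commanded pose from where the row before left it, along the tool's axes as they then stand; what a row does not reach is not made up. A row lasts 1/12 s, in which the tool goes at most 41.7 mm and 7.16 degrees, less where a joint would pass 70% of its speed; a pose out of reach is approached as far as the arm can. A call is refused whole if a number of a shift passes 4.17 or a number of a turn 7.16, either way. A call with a gripper value outside its range is refused whole. The fingers move at their own pace and stop on an object; the grip force is fixed at half the most. Time passes only in rows, so rows that do not move let the fingers close. It gives the time, the measured TCP pose, the force, the opening and the grip force at its end, in the units of the state.
- r.get_obs(): the state, without advancing time (a new reading comes with each control period).
- r.camera(name): name is "side" or "top" or "wrist"; returns a dict with "img" (420x560x3 uint8, red, green, blue), "fx", "fy", "cx", "cy" (pixels), "D" ([k1, k2, p1, p2, k3] as OpenCV has them; the pictures are not rectified), "camera_from_world" (4x4, takes a point from world to camera coordinates); the wrist camera has in their place "T_tool_cam" (4x4, takes a point from camera to tool coordinates, whose origin is the TCP and whose axes are the flange's). Camera axes: x right, y down, z forward; pixel columns grow to the right and rows downward; lengths in m; the calibration is good to about 2 mm. A picture is of the moment at which its call begins: read the wrist's pose just before it. There is no depth.
- r.hand_in(): hands the job in; it is judged then, once.
Trained networks look in a picture, given as the dict that the camera call returned (one of the last four; its "shot" number tells which), for a name from the list of things; names that differ only in an ending like _2 or _b are one class to them, and where a whole thing is asked for, a point or a joint stands for the part that bears it (a point fixed in the world has none). Each returns a list of dicts, best first, with "score" (0 to 1); they miss things now and then, are a little off and sometimes report something else, mostly with a low value. They report only what shows in the picture. A call takes as long as a camera call. They do not tell look-alikes from the thing itself.
- r.look_for(picture, thing): "extent" ([left, top, width, height] in pixels, round what is visible of it).
The state is a dict: "clock": time; "joints": joint angles; "joint_vel": joint speeds; "tau": joint torques, N m; "tool_pos": TCP position; "tcp_rot": TCP orientation; "force": force on the tool from outside, world axes, zero at the start; "moment": the same for the moment, N m; "width": finger opening in m; "gripper_force": force on a finger pad.
Only numpy, scipy, OpenCV 4.12 (cv2) and the standard library are available. Lean on these libraries where they do the work, as an engineer would, in place of code of your own. Each camera call takes 0.05 s, during which the arm holds its last target. There are 200 camera calls.

TASK

Take the double-ended plug gauge from its wooden cradle and push its long slim go end into the bore of the gauging stand until the collar seats against the plate. Then withdraw it and confirm that the short fat no-go end is refused: with the gauge in line with the bore, hold its bevelled nose pressed in the bore's mouth with about 10 N for a second. Finally lay the gauge level back in the cradle; feel for the bore gently, never pressing the gauge on the stand with more than 30 N, never let the gauge fall on the bench, and leave the pliers, carton and marker where they lie.

Things in the scene. Friction and masses are not known exactly. Their poses are not given: they have to be found in the camera images.
- gauge: Steel double-ended plug gauge, 134 mm long, 0.24 to 0.39 kg, lying in the cradle in line with it. Origin on its axis, mid handle; y along its axis, +y to the go end, z up. Handle: hexagonal, 20 mm across flats, 74 mm long (y = -37 to 37), two flats upright (facing +x and -x). At each handle end a collar 30 mm in diameter, 6 mm thick.
- go_collar (a point): Point on the gauge's axis in the outer face of the go end's collar (gauge y = +43 mm), the face that seats against the plate; axes as the gauge's. The go end is a plain cylinder of 18.6 mm diameter that stands 30 mm out from here (y = 43 to 73), its rim broken by 0.8 mm.
- nogo_nose (a point): Point on the gauge's axis in the flat front of the no-go end (gauge y = -61 mm); axes as the gauge's. The no-go end is 24 mm in diameter and 18 mm long (y = -43 to -61), its last 5 mm a 45 degree bevel down to 14 mm. Centred on the bore it enters about 4 mm until the bevel meets the mouth; on the plain face it does not enter at all.
- stand: Fixed gauging stand. Origin on the bench under its middle, z up. Base 116 (x) x 74 (y) x 14 mm; two posts at x = -53 to -33 and 33 to 53 mm, 36 mm in y, 123 mm high with their screws; in their grooves an upright aluminium plate, 24 mm thick (y = -12 to 12), up to z = 114 mm, bored through along y. Both sides are alike: go end in from -y, no-go end from +y needs no turning.
- cradle: Fixed wooden cradle. Origin on the bench under its middle, z up; base 70 (x) x 90 (y) x 10 mm, two shallow V rests 8 mm thick at y = -28 and +28 mm (48 mm free between them), tops at z = 46 mm. The gauge's handle lies in both along y, its axis 45 mm above the bench, collars outside the rests with 5 mm play each way.
- snap_ring_pliers: Red-handled pliers 50 x 171 x 14 mm lying on the bench; origin under its middle. To be left alone.
- kraft_carton: Brown carton 69 x 98 x 36 mm on the bench; origin under its middle. To be left alone.
- marker_pen: White and red marker pen 13 x 132 x 13 mm lying on the bench; origin under its middle. To be left alone.
- bore_nominal (a point): Point of the stand at x = 0, y = 0, z = 90 mm, axes as the stand's: where the bore's middle would be if the plate sat centrally. The bore, 20 mm in diameter with 1 mm chamfers at both mouths, runs along y at this height, but the plate is fixed anywhere up to 8 mm to either side, so the true bore lies at x = -8 to 8 mm from here; not measured, find it by feel or sight.
There are look-alikes about, which are no part of the job. There is more than one size of the gauge; the job needs the largest.

How it is judged:
By the outcome, as a careful person would: the job done as asked, in the order asked, and still so for the second after the job is handed in, with the robot touching nothing.
It also fails if it takes over 72 s, if anything falls off the work surface, if the arm or the gripper's body presses on something with over 40 N, if the wrist force passes 120 N, or if a joint passes its speed limit or range.

## Working session

There is one attempt and no reset: what is moved stays moved. The work goes in short steps, Python scripts to look and compute and a shell command to move; the robot and the scene stay as the last step left them, time stands still between calls to the robot, and variables do not carry over. Pictures are saved under pics/ and viewed, at most 10 in all, crops included, and the job is handed in when it is done.

```bash
ls; mkdir -p pics
python3 - <<'E'
from rig import r
import cv2,numpy as np,pickle
o=r.get_obs();print(o['tool_pos'],o['tcp_rot'],o['clock'],o['width'])
for n in['top','side']:
    p=r.camera(n);cv2.imwrite(f'pics/{n}0.png',p['img'][...,::-1]);pickle.dump(p,open(n+'.pkl','wb'))
    for t in['gauge','stand','cradle','snap_ring_pliers','kraft_carton','marker_pen']:
        print(n,t,[(round(d['score'],2),np.round(d['extent']).tolist()) for d in r.look_for(p,t)[:4]])
    print(p['fx'],p['cx'],p['cy'],p['camera_from_world'])
E
```

```text
pics
[ 0.17560618 -0.70288999  0.23038   ] [-8.12983081e-04  9.92511502e-01  1.22148403e-01 -1.59118804e-04] 0.0 0.08538486282710303
top gauge [(0.87, [271.0, 239.0, 45.0, 13.0]), (0.55, [420.0, 241.0, 31.0, 10.0]), (0.5, [397.0, 183.0, 21.0, 23.0])]
top stand [(0.74, [125.0, 176.0, 34.0, 49.0])]
top cradle [(0.64, [275.0, 229.0, 38.0, 31.0])]
top snap_ring_pliers [(0.62, [174.0, 255.0, 45.0, 18.0])]
top kraft_carton [(0.74, [145.0, 147.0, 33.0, 31.0]), (0.63, [103.0, 265.0, 42.0, 2.0])]
top marker_pen [(0.6, [103.0, 264.0, 39.0, 6.0])]
509.73038412633053 275.9933519354805 208.6192347847597 [[-0.0043533  -0.99998135 -0.00428405 -0.16034468]
 [-0.9778246   0.00515378 -0.20936213  0.5363573 ]
 [ 0.2093803   0.00327763 -0.97782879  1.45793903]
 [ 0.          0.          0.          1.        ]]
side gauge [(0.72, [318.0, 359.0, 27.0, 25.0])]
side stand [(0.68, [201.0, 100.0, 43.0, 38.0])]
side cradle [(0.68, [240.0, 234.0, 35.0, 33.0])]
side snap_ring_pliers [(0.62, [188.0, 165.0, 23.0, 44.0])]
side kraft_carton [(0.69, [247.0, 104.0, 30.0, 32.0]), (0.45, [240.0, 226.0, 36.0, 31.0])]
side marker_pen [(0.51, [166.0, 127.0, 16.0, 25.0])]
429.01497652356477 281.821725660846 207.55692711246604 [[ 0.85750447 -0.51438761 -0.00956419 -0.56165447]
 [-0.45824742 -0.75520184 -0.46869977  0.15930812]
 [ 0.23387046  0.40629491 -0.88330575  1.30285307]
 [ 0.          0.          0.          1.        ]]
```

Run:
```python
import cv2
a=cv2.imread('pics/top0.png')[130:290,80:480];b=cv2.imread('pics/side0.png')[70:400,130:400]
cv2.imwrite('pics/topc.png',cv2.resize(a,None,fx=2,fy=2,interpolation=3))
cv2.imwrite('pics/sidec.png',cv2.resize(b,None,fx=1.8,fy=1.8,interpolation=3))
```

```text
(no output)
```

View pics/topc.png

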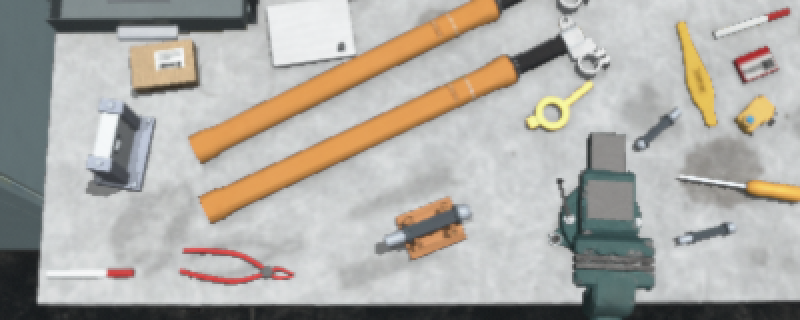

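View pics/sidec.png

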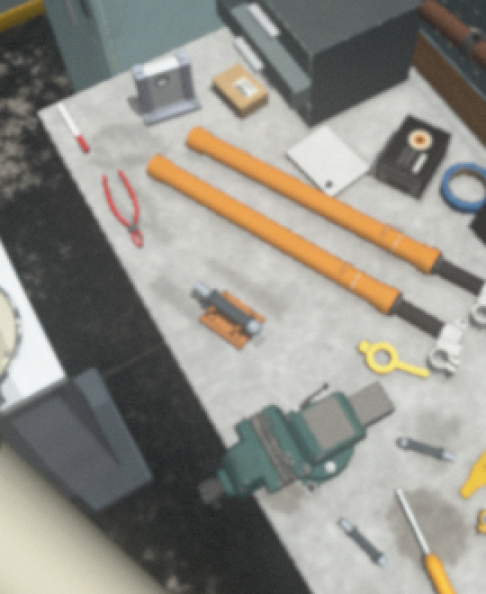

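The top view shows the cradle with a gauge in it at about (293,245) full-frame. Smaller look-alike gauges lie on the bench at (435,246) and (408,194). The one in the cradle is the largest and the only one lying in a cradle, so it is the one meant. The stand is at about (140,200), the carton at (162,163), the pliers at (197,263) and the marker at (124,267).

```bash
cat > h.py <<'E'
import numpy as np,cv2
from scipy.spatial.transform import Rotation as R
def rot(q): return R.from_quat([q[1],q[2],q[3],q[0]]).as_matrix()
def Tcw(p,obs=None):
    """world_from_camera"""
    if 'camera_from_world' in p: return np.linalg.inv(np.array(p['camera_from_world']))
    T=np.eye(4);T[:3,:3]=rot(obs['tcp_rot']);T[:3,3]=obs['tool_pos'];return T@np.array(p['T_tool_cam'])
def K(p): return np.array([[p['fx'],0,p['cx']],[0,p['fy'],p['cy']],[0,0,1.]])
def pix2w(p,uv,z,obs=None):
    T=Tcw(p,obs);u=cv2.undistortPoints(np.array(uv,float).reshape(-1,1,2),K(p),np.array(p['D'],float))[:,0]
    d=np.c_[u,np.ones(len(u))]@T[:3,:3].T;o=T[:3,3];return o+d*((z-o[2])/d[:,2:])
def w2pix(p,X,obs=None):
    C=np.linalg.inv(Tcw(p,obs));return cv2.projectPoints(np.array(X,float).reshape(-1,1,3),cv2.Rodrigues(C[:3,:3])[0],C[:3,3],K(p),np.array(p['D'],float))[0][:,0]
E
python3 - <<'E'
import pickle,cv2
from h import *
p=pickle.load(open('top.pkl','rb'))
f=lambda c:[80+c[0]/2,130+c[1]/2]
print('gauge ends',pix2w(p,[f((386,243)),f((470,212))],.045))
print('stand top plate',pix2w(p,[f((106,108)),f((98,178)),f((124,106)),f((100,150))],.114))
print('stand base',pix2w(p,[f((154,117)),f((140,190))],.014))
print('pliers',pix2w(p,[f((182,250)),f((292,272))],.01),'carton',pix2w(p,[f((165,65))],.03))
a=p['img'][222:264,262:326,::-1];cv2.imwrite('pics/g.png',cv2.resize(a,None,fx=9,fy=9,interpolation=2))
a=p['img'][165:235,110:175,::-1];cv2.imwrite('pics/s.png',cv2.resize(a,None,fx=8,fy=8,interpolation=2))
E
```

```text
gauge ends [[ 0.40902707 -0.1535122   0.045     ]
 [ 0.45450518 -0.27802328  0.045     ]]
stand top plate [[0.59871576 0.25270279 0.114     ]
 [0.49502825 0.25859251 0.114     ]
 [0.60151318 0.22629598 0.114     ]
 [0.53614896 0.25797194 0.114     ]]
stand base [[0.61041152 0.20592904 0.014     ]
 [0.49551307 0.22238473 0.014     ]]
pliers [[ 0.40387665  0.15510148  0.01      ]
 [ 0.37032911 -0.01207014  0.01      ]] carton [[0.6894483  0.18870505 0.03      ]]
```

View pics/g.png

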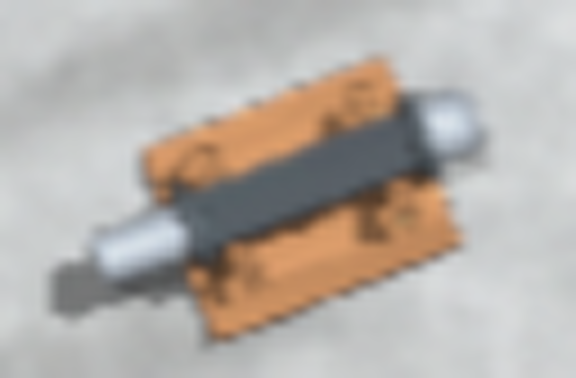

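View pics/s.png

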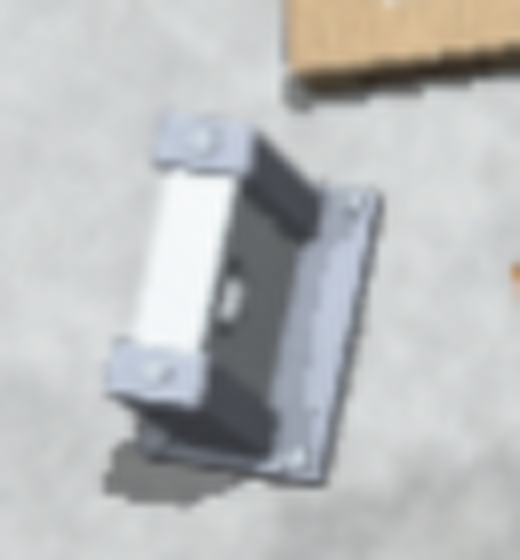

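The enlarged crop confirms the gauge in the cradle. Its slim go end is at upper-left, crop (95,250), pointing roughly world +y, and its fat no-go end is at crop (450,125). The stand crop shows the bore's near mouth at (231,297) and the post tops at (205,140) and (157,372).

```bash
python3 -m pendant '{"translation":[[0,0,-0.5],[0,0,-0.5],[0,0,-0.5],[0,0,-0.5],[0,0,-0.5],[0,0,-0.5],[0,0,-0.5]],"dr":[[0,0,-6.855],[0,0,-6.855],[0,0,-6.855],[0,0,-6.855],[0,0,-6.855],[0,0,-6.855],[0,0,-6.855]],"grip":[0,0,0,0,0,0,0]}'
python3 -m pendant '{"translation":[[0,0,-0.5],[0,0,-0.5],[0,0,-0.5],[0,0,-0.5],[0,0,-0.5],[0,0,-0.5],[0,0,-0.5]],"dr":[[0,0,-6.855],[0,0,-6.855],[0,0,-6.855],[0,0,-6.855],[0,0,-6.855],[0,0,-6.855],[0,0,-6.855]],"grip":[0,0,0,0,0,0,0]}'
python3 -m pendant '{"translation":[[2.6,2.91,0],[2.6,2.91,0],[2.6,2.91,0],[2.6,2.91,0],[2.6,2.91,0],[2.6,2.91,0],[2.6,2.91,0]],"dr":[[0,0,0],[0,0,0],[0,0,0],[0,0,0],[0,0,0],[0,0,0],[0,0,0]],"grip":[0,0,0,0,0,0,0]}'
python3 -m pendant '{"translation":[[2.6,2.91,0],[2.6,2.91,0],[2.6,2.91,0],[2.6,2.91,0],[2.6,2.91,0],[2.6,2.91,0],[2.6,2.91,0],[0,0,0]],"dr":[[0,0,0],[0,0,0],[0,0,0],[0,0,0],[0,0,0],[0,0,0],[0,0,0],[0,0,0]],"grip":[0,0,0,0,0,0,0,0]}'
python3 - <<'E'
from rig import r
from h import *
import pickle
o=r.get_obs();p=r.camera('wrist');pickle.dump((o,p),open('w1.pkl','wb'))
print(o['tool_pos'],np.round(rot(o['tcp_rot']),3),o['joints'],o['clock'])
print(p['T_tool_cam'],[ (d['score'],d['extent']) for d in r.look_for(p,'gauge')])
cv2.imwrite('pics/w1.png',p['img'][...,::-1])
E
```

```text
clock: 1.28
tool_pos: [0.1756, -0.7034, 0.2666]
tcp_rot: [0.0, 0.856, 0.518, -0.0]
force: [-1.2, 0.2, -0.1]
width: 0.0852
gripper_force: 0.0
clock: 1.87
tool_pos: [0.1756, -0.7034, 0.3016]
tcp_rot: [-0.0, 0.571, 0.821, -0.0]
force: [-0.3, -0.0, 0.1]
width: 0.0854
gripper_force: 0.0
clock: 2.45
tool_pos: [0.3053, -0.461, 0.3015]
tcp_rot: [0.0, 0.574, 0.819, -0.0]
force: [1.0, -0.3, -0.1]
width: 0.0852
gripper_force: 0.0
clock: 3.12
tool_pos: [0.4377, -0.2149, 0.3023]
tcp_rot: [0.001, 0.57, 0.822, 0.002]
force: [-0.3, -0.2, 0.5]
width: 0.0855
gripper_force: 0.0
[ 0.43774773 -0.21493637  0.30230224] [[-0.351  0.936  0.004]
 [ 0.937  0.351  0.002]
 [ 0.     0.004 -1.   ]] [ 0.85218536  0.28085899 -0.63941529  2.01620669  0.20889914  0.90549807
  0.4604667 ] 3.1167
[[ 1.10372170e-04 -9.57137270e-01 -2.89634656e-01  7.35053503e-02]
 [ 9.99999977e-01  1.58427837e-04 -1.42472659e-04 -9.00350438e-04]
 [ 1.82252084e-04 -2.89634634e-01  9.57137266e-01 -1.41370162e-01]
 [ 0.00000000e+00  0.00000000e+00  0.00000000e+00  1.00000000e+00]] [(0.79, [269.0, 94.1, 27.6, 130.2])]
```

View pics/w1.png

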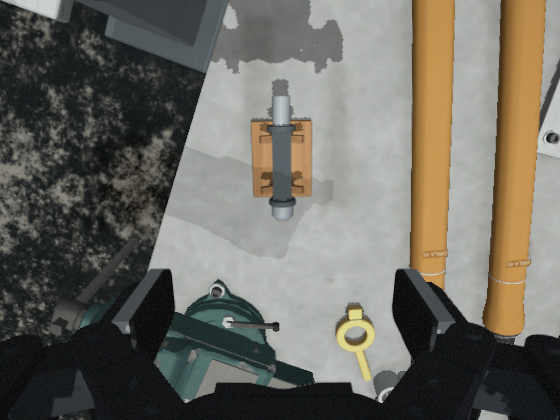

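The wrist view shows the gauge upright in the picture. The go tip is at (281,96), the go collar at about (281,128), the no-go collar at about (282,205) and the no-go front at (282,218).

Run:
```python
from h import *
import pickle
o,p=pickle.load(open('w1.pkl','rb'))
a=pix2w(p,[(281.2,96),(282.3,219)],.045,o);print(a,np.linalg.norm(a[0]-a[1]))
d=(a[0]-a[1])/np.linalg.norm(a[0]-a[1]);print('yaw',np.degrees(np.arctan2(d[1],d[0])))
c=pix2w(p,[(251,121),(310.5,121),(251.5,196),(311,196)],.01,o);print(c,c.mean(0),np.degrees(np.arctan2(*(c[0]-c[2])[1::-1])))
g=a[0]-d*.073;print('gauge o',g,'from nogo',a[1]+d*.061)
print('delta tool to gauge o',rot(o['tcp_rot']).T@(g-o['tool_pos']), 'cradle',rot(o['tcp_rot']).T@(c.mean(0)-o['tool_pos']))
# stand from top: post tops
t=pickle.load(open('top.pkl','rb'));f=lambda c:[110-.5+c[0]/8,165-.5+c[1]/8]
s=pix2w(t,[f((157,372)),f((205,140))],.121);print('posts',s,s.mean(0),np.degrees(np.arctan2(*(s[1]-s[0])[1::-1])),np.linalg.norm(s[0]-s[1]))
b=pix2w(t,[f((380,190)),f((325,482))],.014);print('base',b,np.degrees(np.arctan2(*(b[0]-b[1])[1::-1])),np.linalg.norm(b[0]-b[1]))
```

```text
[[ 0.41198734 -0.15157444  0.045     ]
 [ 0.45952997 -0.27551346  0.045     ]] 0.13274479687732793
yaw 110.98666161206313
[[ 0.38969141 -0.18956604  0.01      ]
 [ 0.45268261 -0.16600118  0.01      ]
 [ 0.41916904 -0.2724837   0.01      ]
 [ 0.48578817 -0.24760785  0.01      ]] [ 0.43683281 -0.21891469  0.01      ] 109.57054361814681
gauge o [ 0.43813234 -0.2197319   0.045     ] from nogo [ 0.43768279 -0.21855996  0.045     ]
delta tool to gauge o [-0.00467415 -0.00230198  0.25729446] cradle [-0.0034597  -0.0033658   0.29229089]
posts [[0.51699881 0.25743507 0.121     ]
 [0.60278965 0.24472356 0.121     ]] [0.55989423 0.25107931 0.121     ] -8.4281136967553 0.08672745917381623
base [[0.61121163 0.20596619 0.014     ]
 [0.49628782 0.22203412 0.014     ]] -7.959143208091821 0.11604163733063656
```

```bash
python3 -m pendant '{"translation":[[-0.42,-0.26,3.3],[0,0,3.3],[0,0,3.3],[0,0,3.3],[0,0,3.3],[0,0,3.3],[0,0,3.3],[0,0,3],[0,0,1.6],[0,0,0]],"dr":[[0,0,0],[0,0,0],[0,0,0],[0,0,0],[0,0,0],[0,0,0],[0,0,0],[0,0,0],[0,0,0],[0,0,0]],"grip":[0,0,0,0,0,0,0,0,0,0]}'
python3 -m pendant '{"translation":[[0,0,0],[0,0,0],[0,0,0],[0,0,0],[0,0,0],[0,0,0],[0,0,0],[0,0,0]],"dr":[[0,0,0],[0,0,0],[0,0,0],[0,0,0],[0,0,0],[0,0,0],[0,0,0],[0,0,0]],"grip":[1,1,1,1,1,1,1,1]}'
```

```text
clock: 4.05
tool_pos: [0.4313, -0.2275, 0.0213]
tcp_rot: [-0.002, 0.574, 0.819, -0.001]
force: [1.0, -0.8, 0.5]
width: 0.0854
gripper_force: 0.0
clock: 4.72
tool_pos: [0.4412, -0.2251, 0.0268]
tcp_rot: [0.006, 0.572, 0.82, 0.005]
force: [13.4, 7.8, 11.7]
width: 0.0187
gripper_force: 58.2
```

```bash
python3 -m pendant '{"translation":[[0,0,-0.6],[0,0,-1.5],[0,0,-3],[0,0,-3],[0,0,-3],[0,0,-3],[0,0,-2],[0,0,0],[0,0,0],[0,0,0]],"dr":[[0,0,0],[0,0,0],[0,0,0],[0,0,0],[0,0,0],[0,0,0],[0,0,0],[0,0,0],[0,0,0],[0,0,0]],"grip":[1,1,1,1,1,1,1,1,1,1]}'
python3 - <<'E'
from rig import r
from h import *
import pickle
o=r.get_obs();p=r.camera('wrist');pickle.dump((o,p),open('w2.pkl','wb'))
print(o['tool_pos'],o['tcp_rot'],o['force'],o['width'],o['gripper_force'])
t=r.camera('side');pickle.dump(t,open('side2.pkl','wb'))
cv2.imwrite('pics/w2.png',p['img'][...,::-1])
E
```

```text
clock: 5.55
tool_pos: [0.432, -0.2271, 0.1848]
tcp_rot: [-0.0, 0.574, 0.819, -0.0]
force: [-0.6, -0.7, -3.6]
width: 0.0189
gripper_force: 59.4
[ 0.43203771 -0.2271288   0.18478512] [-3.62975088e-04  5.73894148e-01  8.18929305e-01 -4.09640762e-04] [-0.6361753  -0.68761982 -3.60669427] 0.01890218916943652 59.35751227894798
```

View pics/w2.png

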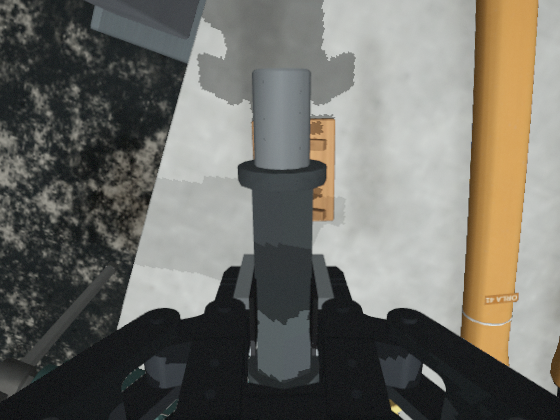

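Run:
```python
from h import *
import pickle
from scipy.optimize import least_squares
o,p=pickle.load(open('w2.pkl','rb'));print(p['fx'],p['cy'],p['cx'])
img=p['img'].astype(int)
g=img.sum(2)
for r_ in (80,100,120,140,155):print(r_,[ (c,int(g[r_,c+1]-g[r_,c-1])) for c in range(225,340) if abs(g[r_,c+1]-g[r_,c-1])>60])
for c in (270,281,290):print(c,[(r_,int(g[r_+1,c]-g[r_-1,c])) for r_ in range(55,200) if abs(g[r_+1,c]-g[r_-1,c])>40])
print(g[178,228:245],g[178,318:335])
```

```text
376.73255149533856 204.21291677475747 283.07397952902863
80 [(251, -105), (252, -82), (310, 87), (311, 95)]
100 [(225, -178), (226, -155), (242, 187), (243, 116), (247, -172), (248, -135), (251, -62), (252, -96), (254, 64), (308, -66), (309, 120), (310, 185), (312, -61), (330, 150), (331, 210)]
120 [(251, -226), (252, -258), (254, 69), (308, -67), (309, 72), (310, 185), (334, 131), (335, 199)]
140 [(251, -103), (252, -146), (253, -197), (254, -74), (255, 72), (310, 129), (325, 91), (326, 175), (327, 147), (334, 74), (335, 165)]
155 [(251, -63), (252, -253), (253, -190), (309, 199), (310, 191), (334, 95), (335, 174)]
270 [(168, -172), (169, -240), (170, -90), (173, 76), (174, 44)]
281 [(70, 48), (168, -44), (169, -289), (170, -229), (173, 80), (174, 55)]
290 [(168, -143), (169, -224), (170, -121), (173, 103), (174, 58)]
[513 515 532 561 560 547 512 508 528 488 234 148 156 156 156 170 174] [171 170 163 168 164 161 155 150 330 447 475 478 484 484 479 442 470]
```

Run:
```python
from h import *
import pickle
from scipy.optimize import least_squares
o,p=pickle.load(open('w2.pkl','rb'))
C=np.linalg.inv(np.array(p['T_tool_cam']));cz=-.14137;D_=np.array(p['D'],float)
pr=lambda X:cv2.projectPoints(np.array(X,float).reshape(-1,1,3),cv2.Rodrigues(C[:3,:3])[0],C[:3,3],K(p),D_)[0][:,0]
def res(q,full=False):
    x0,y0,z0,th,ps=q
    P=lambda s,u,h:[x0+s*np.cos(th)+h*np.sin(th),y0+ps*s+u,z0+s*np.sin(th)-h*np.cos(th)]
    out=[]
    a=pr([P(.073,0,.0085),P(.043,0,.0093),P(.043,0,.015)])
    out+=list((a[:,1]-[69.5,169.5,173.5]))
    for rho,rows in ((.0093,{80:(251.5,310.5),120:(251.5,310.2),155:(252.5,309.5)}),(.015,{178:(238,326)})):
        ss=np.linspace(.02,.08,40)
        for k,sg in ((0,-1),(1,1)):
            pts=[]
            for s in ss:
                Dp=z0+s*np.sin(th)-cz;sa=rho/Dp;pts.append(P(s,sg*rho*np.sqrt(1-sa*sa),rho*sa))
            uv=pr(pts);i=np.argsort(uv[:,1])
            for rw,v in rows.items(): out.append(np.interp(rw,uv[i,1],uv[i,0])-v[k])
    return np.array(out)
f=least_squares(res,[.005,0,-.019,0,0]);print(f.x*1e3,np.round(f.fun,2));print('pitch deg',np.degrees(f.x[3]),'yaw',np.degrees(f.x[4]))
Cov=np.linalg.inv(f.jac.T@f.jac);print(np.sqrt(np.diag(Cov))*1e3)
```

```text
[  6.72223072  -1.12466357 -15.74171054  -6.89849809  -7.43237767] [-0.47  0.27  0.25 -0.13  1.01  1.04 -0.35 -0.51 -0.23 -0.75 -0.08]
pitch deg -0.3952548253295131 yaw -0.4258438723458705
[ 0.57284498  0.53193525  3.41825301 58.58239316  9.66363848]
```

Run:
```python
from h import *
import pickle
t=pickle.load(open('top.pkl','rb'));s=pickle.load(open('side2.pkl','rb'))
c=np.array([.5593,.2508,0]);a=np.radians(-8.1);e=np.array([np.cos(a),np.sin(a),0]);d=np.array([-np.sin(a),np.cos(a),0])
S=lambda x,y,z:c+x*e+y*d+[0,0,z]
out=[]
for p,(u0,v0,w,h) in((t,(124,180,34,44)),(s,(200,100,44,40))):
    k=9;im=cv2.resize(np.ascontiguousarray(p['img'][v0:v0+h,u0:u0+w,::-1]),None,fx=k,fy=k,interpolation=2)
    q=lambda X:tuple(np.int32((w2pix(p,X)[0]-[u0,v0]+.5)*k))
    for x in(-.033,.033):cv2.line(im,q(S(x,-.012,.014)),q(S(x,-.012,.114)),(0,255,0),1)
    for z in(.014,.114):cv2.line(im,q(S(-.033,-.012,z)),q(S(.033,-.012,z)),(0,255,0),1)
    for x,col in((-.008,(255,0,0)),(0,(0,0,255)),(.008,(255,0,255))):cv2.line(im,q(S(x,-.012,.095)),q(S(x,-.012,.110)),col,1);cv2.line(im,q(S(x,-.012,.06)),q(S(x,-.012,.078)),col,1)
    out.append(cv2.copyMakeBorder(im,0,400-im.shape[0],0,4,cv2.BORDER_CONSTANT))
cv2.imwrite('pics/bore.png',np.hstack(out))
```

```text
(no output)
```

View pics/bore.png

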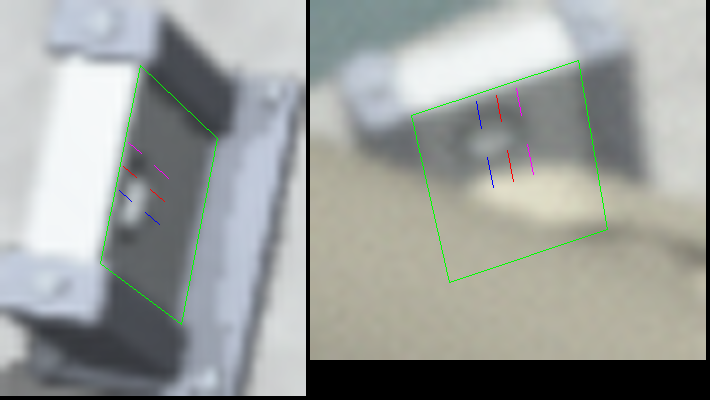

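The overlay fits the stand well. The bore sits about 7 mm towards −x of nominal: its mouth is at (133,200) in the left crop and (490,143) in the right one. Next I'll move to the pre-insertion point.

```bash
python3 -m pendant '{"translation":[[0,0,0],[0,0,0],[0,0,0],[0,0,0],[2,0.3,0],[3,0.4,0],[3.6,0.5,0],[3.6,0.5,0],[3.6,0.5,0],[3.6,0.5,0]],"dr":[[0,0,7.01],[0,0,7.01],[0,0,7.01],[0,0,7.02],[0,0,0],[0,0,0],[0,0,0],[0,0,0],[0,0,0],[0,0,0]],"grip":[1,1,1,1,1,1,1,1,1,1]}'
python3 -m pendant '{"translation":[[3.6,0.5,0],[3.6,0.5,0],[3.6,0.5,0],[3,0.5,0],[2.3,0.47,0],[0,0,2],[0,0,3],[0,0,3],[0,0,2],[0,0,1]],"dr":[[0,0,0],[0,0,0],[0,0,0],[0,0,0],[0,0,0],[0,0,0],[0,0,0],[0,0,0],[0,0,0],[0,0,0]],"grip":[1,1,1,1,1,1,1,1,1,1]}'
python3 -m pendant '{"translation":[[0,0,0.25],[0,0,0],[0,0,0],[0,0,0]],"dr":[[0,0,0],[0,0,0],[0,0,0],[0,0,0]],"grip":[1,1,1,1]}'
python3 -c "
from rig import r;from h import *
o=r.get_obs();print(o['tool_pos'],np.round(rot(o['tcp_rot']),4),o['force'])
c=np.array([.5593,.2508]);d=np.array([.141,.990]);e=np.array([.990,-.141]);v=o['tool_pos'][:2]-c;print('stand x,y',v@e,v@d)"
```

```text
clock: 6.48
tool_pos: [0.4865, -0.0367, 0.184]
tcp_rot: [-0.001, 0.755, 0.656, -0.001]
force: [0.2, 0.2, -3.8]
width: 0.0186
gripper_force: 59.3
clock: 7.32
tool_pos: [0.5318, 0.1172, 0.0715]
tcp_rot: [-0.001, 0.755, 0.656, -0.003]
force: [-0.4, -0.1, -3.3]
width: 0.0191
gripper_force: 59.2
clock: 7.65
tool_pos: [0.5346, 0.1176, 0.0738]
tcp_rot: [0.0, 0.755, 0.656, 0.001]
force: [0.3, 0.4, -3.5]
width: 0.0189
gripper_force: 59.2
[0.53464471 0.11755969 0.07382379] [[ 1.403e-01  9.901e-01  1.600e-03]
 [ 9.901e-01 -1.403e-01  4.000e-04]
 [ 7.000e-04  1.600e-03 -1.000e+00]] [ 0.25641045  0.43523343 -3.53179051]
stand x,y -0.005621853541842352 -0.13538429879763092
```

```bash
python3 -m pendant '{"translation":[[1.5,-0.1,0.1],[1.5,0,0],[0.8,0,0],[0,0,0],[0,0,0]],"dr":[[0,0,0],[0,0,0],[0,0,0],[0,0,0],[0,0,0]],"grip":[1,1,1,1,1]}'
python3 -m pendant '{"translation":[[0.3,0,0],[0.3,0,0],[0.3,0,0],[0,0,0],[0,0,0]],"dr":[[0,0,0],[0,0,0],[0,0,0],[0,0,0],[0,0,0]],"grip":[1,1,1,1,1]}'
cat > st.py <<'E'
from rig import r;from h import *
o=r.get_obs();c=np.array([.5593,.2508]);d=np.array([.141,.990]);e=np.array([.990,-.141]);v=o['tool_pos'][:2]-c;F=o['force'];M=o['moment']
q=rot(o['tcp_rot']);print('stand x,y,z mm',np.round(np.r_[v@e,v@d,o['tool_pos'][2]]*1e3,1),'F',np.round([F[:2]@e,F[:2]@d,F[2]],1),'M',np.round([M[:2]@e,M[:2]@d,M[2]],2),'yaw',round(np.degrees(np.arctan2(q[1,0],q[0,0])),2),'tilt',np.round(np.degrees(q[2,:2]),2),o['clock'])
E
python3 st.py
```

```text
clock: 8.07
tool_pos: [0.5384, 0.1558, 0.0721]
tcp_rot: [0.0, 0.755, 0.656, 0.0]
force: [-0.2, 0.1, -3.0]
width: 0.0192
gripper_force: 59.3
clock: 8.48
tool_pos: [0.5396, 0.1637, 0.0717]
tcp_rot: [0.0, 0.755, 0.656, -0.0]
force: [0.8, -1.1, -3.3]
width: 0.0189
gripper_force: 59.3
stand x,y,z mm [ -7.3 -89.   71.7] F [ 0.9 -1.  -3.3] M [-0.27 -0.06 -0.01] yaw 81.93 tilt [-0.03 -0.01] 8.4833
```

```bash
python3 -m pendant '{"translation":[[0.2,0,0],[0.2,0,0],[0.2,0,0],[0,0,0],[0,0,0]],"dr":[[0,0,0],[0,0,0],[0,0,0],[0,0,0],[0,0,0]],"grip":[1,1,1,1,1]}';python3 st.py
```

```text
clock: 8.9
tool_pos: [0.5411, 0.1694, 0.0718]
tcp_rot: [0.0, 0.756, 0.655, 0.0]
force: [2.6, -2.2, -3.2]
width: 0.0188
gripper_force: 59.2
stand x,y,z mm [ -6.6 -83.2  71.8] F [ 2.9 -1.9 -3.2] M [-0.33 -0.48 -0.19] yaw 81.86 tilt [-0.    0.05] 8.9
```

```bash
python3 -m pendant '{"translation":[[0.2,0.1,0],[0.3,0.05,0],[0.3,0,0],[0.3,0,0],[0,0,0]],"dr":[[0,0,0],[0,0,0],[0,0,0],[0,0,0],[0,0,0]],"grip":[1,1,1,1,1]}';python3 st.py
```

```text
clock: 9.32
tool_pos: [0.5435, 0.1821, 0.0718]
tcp_rot: [-0.0, 0.755, 0.656, 0.0]
force: [1.1, 0.4, -3.4]
width: 0.0189
gripper_force: 59.3
stand x,y,z mm [ -6.  -70.2  71.8] F [ 1.   0.5 -3.4] M [ 0.02 -0.05  0.  ] yaw 82.02 tilt [0.06 0.01] 9.3167
```

```bash
python3 -m pendant '{"translation":[[0.3,0.03,0],[0.3,0,0],[0.2,0,0],[0.1,0,0],[0,0,0],[0,0,0]],"dr":[[0,0,0],[0,0,0],[0,0,0],[0,0,0],[0,0,0],[0,0,0]],"grip":[1,1,1,1,1,1]}';python3 st.py
```

```text
clock: 9.82
tool_pos: [0.5449, 0.1896, 0.0717]
tcp_rot: [-0.0, 0.755, 0.656, -0.0]
force: [0.0, 0.7, -2.6]
width: 0.0186
gripper_force: 59.3
stand x,y,z mm [ -5.6 -62.6  71.7] F [-0.1  0.7 -2.6] M [-0.04  0.03  0.  ] yaw 81.96 tilt [-0.01 -0.01] 9.8167
```

```bash
python3 -m pendant '{"translation":[[0.1,0,0],[0.1,0,0],[0,0,0],[0,0,0]],"dr":[[0,0,0],[0,0,0],[0,0,0],[0,0,0]],"grip":[1,1,1,1]}';python3 st.py
```

```text
clock: 10.15
tool_pos: [0.5453, 0.1916, 0.0718]
tcp_rot: [-0.0, 0.755, 0.656, 0.0]
force: [-0.5, -0.0, -3.1]
width: 0.019
gripper_force: 59.3
stand x,y,z mm [ -5.5 -60.6  71.8] F [-0.5 -0.1 -3.1] M [-0.04 -0.01 -0.01] yaw 81.95 tilt [0. 0.] 10.15
```

```bash
python3 -m pendant '{"translation":[[0.1,0,0],[0.1,0,0],[0.1,0,0],[0.1,0,0],[0,0,0],[0,0,0]],"dr":[[0,0,0],[0,0,0],[0,0,0],[0,0,0],[0,0,0],[0,0,0]],"grip":[1,1,1,1,1,1]}';python3 st.py
```

```text
clock: 10.65
tool_pos: [0.5453, 0.1928, 0.0715]
tcp_rot: [0.001, 0.756, 0.655, -0.002]
force: [-1.9, -7.4, 0.5]
width: 0.0189
gripper_force: 59.7
stand x,y,z mm [ -5.7 -59.4  71.5] F [-0.8 -7.5  0.5] M [-1.47 -0.09 -0.09] yaw 81.83 tilt [-0.23 -0.08] 10.65
```

```bash
python3 -m pendant '{"translation":[[0.1,0,0],[0.1,0,0],[0,0,0],[0,0,0],[0,0,0]],"dr":[[0,0,0],[0,0,0],[0,0,0],[0,0,0],[0,0,0]],"grip":[1,1,1,1,1]}';python3 st.py
```

```text
clock: 11.07
tool_pos: [0.5452, 0.1929, 0.0715]
tcp_rot: [0.001, 0.756, 0.654, -0.003]
force: [-1.6, -13.8, 3.1]
width: 0.0189
gripper_force: 60.1
stand x,y,z mm [ -5.8 -59.3  71.5] F [  0.4 -13.8   3.1] M [-2.44  0.03 -0.13] yaw 81.76 tilt [-0.39 -0.12] 11.0667
```

```bash
python3 -m pendant '{"translation":[[-0.5,0,0],[-1,0,0],[-1.5,0,0],[-1.5,0,0],[-1.5,0,0],[-1.5,0,0],[0,0,-2],[0,0,-3],[0,0,-3],[0,0,-2]],"dr":[[0,0,0],[0,0,0],[0,0,0],[0,0,0],[0,0,0],[0,0,0],[0,0,0],[0,0,0],[0,0,0],[0,0,0]],"grip":[1,1,1,1,1,1,1,1,1,1]}';python3 st.py
python3 - <<'E'
from h import *
import pickle
t=pickle.load(open('top.pkl','rb'));s=pickle.load(open('side.pkl','rb'))
ims=[]
for p,(a,b,c,d) in((t,(0,200,60,270)),(s,(100,330,0,180))):
    im=np.ascontiguousarray(p['img'][...,::-1])
    for z,col in((0,(0,0,255)),(.15,(0,255,0)),(.3,(255,0,0))):
        L=w2pix(p,[[.57,.30,z],[.57,.36,z],[.57,.44,z],[.57,.5,z]])
        cv2.polylines(im,[np.int32(L)],False,col,1)
        for q in L: cv2.circle(im,tuple(int(v) for v in np.round(q)),2,col,-1)
    im=im[c:d,a:b];ims.append(cv2.copyMakeBorder(cv2.resize(im,None,fx=1.85,fy=1.85),0,390,0,0,0)[:390])
cv2.imwrite('pics/far.png',np.hstack(ims));print(np.hstack(ims).shape)
E
```

```text
clock: 11.9
tool_pos: [0.5358, 0.1219, 0.174]
tcp_rot: [0.0, 0.755, 0.655, 0.001]
force: [0.2, 0.3, -3.1]
width: 0.0189
gripper_force: 59.4
stand x,y,z mm [  -5.1 -130.9  174. ] F [ 0.1  0.4 -3.1] M [ 0.06 -0.08  0.04] yaw 81.88 tilt [0.02 0.07] 11.9
(390, 796, 3)
```

View pics/far.png

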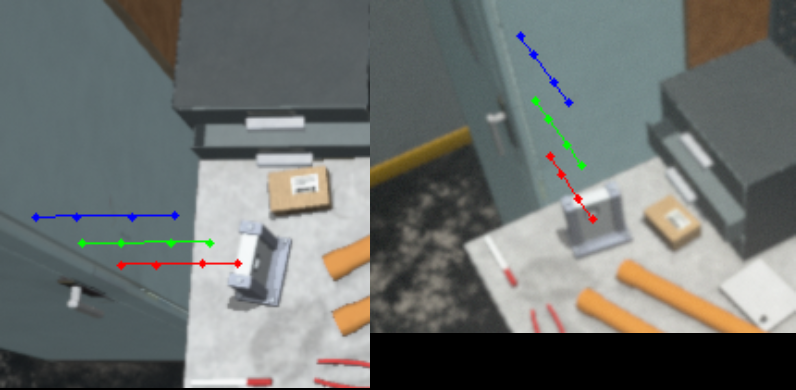

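The far side of the stand is blocked by a tall cabinet at y≈0.385, leaving only about 12 cm behind the plate. The 134 mm gauge won't fit there, so I'll turn it half a turn and present the no-go end from the near side.

```bash
python3 -c "
from rig import r;print(r.get_obs()['joints'])"
```

```text
[-0.02757367  0.49499696 -0.42149279  2.04057554  0.3199832   0.6671595
 -0.79942029]
```

```bash
python3 -m pendant '{"translation":[[0,0,0],[0,0,0],[0,0,0],[0,0,0],[0,0,0],[0,0,0],[0,0,0],[0,0,0],[0,0,0]],"dr":[[0,0,-6.9],[0,0,-6.9],[0,0,-6.9],[0,0,-6.9],[0,0,-6.9],[0,0,-6.9],[0,0,-6.9],[0,0,-6.9],[0,0,-6.9]],"grip":[1,1,1,1,1,1,1,1,1]}'
python3 -m pendant '{"translation":[[0,0,0],[0,0,0],[0,0,0],[0,0,0],[0,0,0],[0,0,0],[0,0,0],[0,0,0],[0,0,0]],"dr":[[0,0,-6.9],[0,0,-6.9],[0,0,-6.9],[0,0,-6.9],[0,0,-6.9],[0,0,-6.9],[0,0,-6.9],[0,0,-6.9],[0,0,-6.9]],"grip":[1,1,1,1,1,1,1,1,1]}'
python3 -m pendant '{"translation":[[0,0,0],[0,0,0],[0,0,0],[0,0,0],[0,0,0],[0,0,0],[0,0,0],[0,0,0],[0,0,0],[0,0,0]],"dr":[[0,0,-6.9],[0,0,-6.9],[0,0,-6.9],[0,0,-6.9],[0,0,-6.9],[0,0,-6.9],[0,0,-6.9],[0,0,-6.9],[0,0,-0.6],[0,0,0]],"grip":[1,1,1,1,1,1,1,1,1,1]}'; python3 st.py;python3 -c "
from rig import r;print(r.get_obs()['joints'])"
```

```text
clock: 12.65
tool_pos: [0.5354, 0.1216, 0.1716]
tcp_rot: [0.0, 0.306, 0.952, -0.0]
force: [0.1, 0.1, -2.3]
width: 0.0192
gripper_force: 59.3
clock: 13.4
tool_pos: [0.5355, 0.1215, 0.1716]
tcp_rot: [-0.0, -0.229, 0.974, -0.0]
force: [-0.8, -0.1, -3.5]
width: 0.0188
gripper_force: 59.3
clock: 14.23
tool_pos: [0.5355, 0.1219, 0.1714]
tcp_rot: [-0.0, -0.654, 0.756, 0.0]
force: [-0.6, -0.4, -2.8]
width: 0.0187
gripper_force: 59.3
stand x,y,z mm [  -5.4 -130.9  171.4] F [-0.5 -0.5 -2.8] M [ 0.03 -0.03  0.02] yaw -98.27 tilt [0.02 0.03] 14.2333
[ 0.43541638  0.77372359 -1.22407172  2.01574584  0.87935294  1.02184768
  1.76660102]
```

```bash
python3 -m pendant '{"translation":[[0,0.1,2],[0,0,3],[0,0,3],[0,0,1.5],[0,0,0.45],[-1.5,0,0],[-2,0,0],[-1.5,0,0],[-0.5,0,0],[0,0,0]],"dr":[[0,0,-0.2],[0,0,0],[0,0,0],[0,0,0],[0,0,0],[0,0,0],[0,0,0],[0,0,0],[0,0,0],[0,0,0]],"grip":[1,1,1,1,1,1,1,1,1,1]}'
python3 -m pendant '{"translation":[[0,0,0],[0,0,0],[0,0,0]],"dr":[[0,0,0],[0,0,0],[0,0,0]],"grip":[1,1,1]}';python3 st.py
```

```text
clock: 15.07
tool_pos: [0.5425, 0.1794, 0.0733]
tcp_rot: [0.001, -0.657, 0.754, 0.0]
force: [0.5, -0.2, -2.8]
width: 0.0191
gripper_force: 59.3
clock: 15.32
tool_pos: [0.5422, 0.1765, 0.0722]
tcp_rot: [-0.0, -0.656, 0.754, -0.0]
force: [-0.1, 0.5, -2.9]
width: 0.0187
gripper_force: 59.3
stand x,y,z mm [ -6.5 -76.   72.2] F [-0.1  0.5 -2.9] M [-0.02  0.    0.01] yaw -97.95 tilt [ 0.06 -0.  ] 15.3167
```

Now to feel forward (contact with the face is expected at y≈−68.7, seated at ≈−64.7).

```bash
python3 -m pendant '{"translation":[[-0.3,0,0],[-0.3,0,0],[-0.2,0,0],[0,0,0],[0,0,0]],"dr":[[0,0,0],[0,0,0],[0,0,0],[0,0,0],[0,0,0]],"grip":[1,1,1,1,1]}';python3 st.py
python3 -m pendant '{"translation":[[-0.1,0,0],[-0.1,0,0],[-0.1,0,0],[0,0,0],[0,0,0]],"dr":[[0,0,0],[0,0,0],[0,0,0],[0,0,0],[0,0,0]],"grip":[1,1,1,1,1]}';python3 st.py
```

```text
clock: 15.73
tool_pos: [0.5432, 0.186, 0.0722]
tcp_rot: [-0.0, -0.657, 0.754, 0.0]
force: [0.2, -0.3, -3.2]
width: 0.0186
gripper_force: 59.3
stand x,y,z mm [ -6.8 -66.4  72.2] F [ 0.2 -0.3 -3.2] M [ 0.08 -0.05  0.04] yaw -97.84 tilt [-0.    0.01] 15.7333
clock: 16.15
tool_pos: [0.5436, 0.1888, 0.0722]
tcp_rot: [-0.0, -0.657, 0.754, 0.0]
force: [-1.5, 0.7, -2.4]
width: 0.0187
gripper_force: 59.3
stand x,y,z mm [ -6.8 -63.6  72.2] F [-1.6  0.4 -2.4] M [-0.04  0.05 -0.03] yaw -97.85 tilt [0. 0.] 16.15
```

```bash
python3 -m pendant '{"translation":[[-0.1,0,0],[-0.1,0,0],[0,0,0],[0,0,0]],"dr":[[0,0,0.2],[0,0,0],[0,0,0],[0,0,0]],"grip":[1,1,1,1]}';python3 st.py
python3 -m pendant '{"translation":[[-0.1,0,0],[-0.1,0,0],[0,0,0],[0,0,0]],"dr":[[0,0,0],[0,0,0],[0,0,0],[0,0,0]],"grip":[1,1,1,1]}';python3 st.py
```

```text
clock: 16.48
tool_pos: [0.5439, 0.1908, 0.0723]
tcp_rot: [0.0, -0.656, 0.755, -0.0]
force: [0.3, 0.4, -3.4]
width: 0.0192
gripper_force: 59.3
stand x,y,z mm [ -6.8 -61.6  72.3] F [ 0.2  0.4 -3.4] M [0.02 0.01 0.03] yaw -98.05 tilt [-0. -0.] 16.4833
clock: 16.82
tool_pos: [0.5442, 0.1924, 0.0722]
tcp_rot: [-0.0, -0.656, 0.755, -0.0]
force: [0.2, -2.5, -3.3]
width: 0.0188
gripper_force: 59.4
stand x,y,z mm [ -6.7 -60.   72.2] F [ 0.5 -2.5 -3.3] M [-0.31 -0.09 -0.03] yaw -98.07 tilt [ 0.04 -0.  ] 16.8167
```

```bash
python3 -m pendant '{"translation":[[-0.1,0,0],[-0.1,0,0],[0,0,0],[0,0,0],[0,0,0]],"dr":[[0,0,0],[0,0,0],[0,0,0],[0,0,0],[0,0,0]],"grip":[1,1,1,1,1]}';python3 st.py
```

```text
clock: 17.23
tool_pos: [0.5445, 0.1929, 0.0719]
tcp_rot: [-0.001, -0.655, 0.755, -0.001]
force: [-0.4, -6.5, -2.1]
width: 0.0186
gripper_force: 59.6
stand x,y,z mm [ -6.5 -59.5  71.9] F [ 0.5 -6.5 -2.1] M [-1.29 -0.16 -0.02] yaw -98.11 tilt [ 0.19 -0.  ] 17.2333
```

```bash
python3 -m pendant '{"translation":[[-0.1,0,0],[0,0,0],[0,0,0],[0,0,0]],"dr":[[0,0,0],[0,0,0],[0,0,0],[0,0,0]],"grip":[1,1,1,1]}';python3 st.py
```

```text
clock: 17.57
tool_pos: [0.5445, 0.193, 0.0718]
tcp_rot: [-0.002, -0.655, 0.755, -0.002]
force: [-0.6, -8.8, -0.1]
width: 0.019
gripper_force: 59.8
stand x,y,z mm [ -6.5 -59.3  71.8] F [ 0.7 -8.8 -0.1] M [-1.76 -0.26  0.07] yaw -98.14 tilt [ 0.29 -0.  ] 17.5667
```

```bash
python3 -m pendant '{"translation":[[-0.05,0,0],[0,0,0],[0,0,0],[0,0,0],[0,0,0],[0,0,0],[0,0,0],[0,0,0]],"dr":[[0,0,0],[0,0,0],[0,0,0],[0,0,0],[0,0,0],[0,0,0],[0,0,0],[0,0,0]],"grip":[1,1,1,1,1,1,1,1]}';python3 st.py
python3 -m pendant '{"translation":[[0,0,0],[0,0,0],[0,0,0],[0,0,0],[0,0,0],[0,0,0],[0,0,0],[0,0,0],[0,0,0],[0,0,0]],"dr":[[0,0,0],[0,0,0],[0,0,0],[0,0,0],[0,0,0],[0,0,0],[0,0,0],[0,0,0],[0,0,0],[0,0,0]],"grip":[1,1,1,1,1,1,1,1,1,1]}';python3 st.py
```

```text
clock: 18.23
tool_pos: [0.5445, 0.193, 0.0717]
tcp_rot: [-0.002, -0.655, 0.756, -0.002]
force: [-0.8, -10.9, 0.7]
width: 0.0186
gripper_force: 59.9
stand x,y,z mm [ -6.5 -59.3  71.7] F [  0.7 -10.9   0.7] M [-2.04 -0.15  0.07] yaw -98.16 tilt [0.33 0.  ] 18.2333
clock: 19.07
tool_pos: [0.5445, 0.193, 0.0717]
tcp_rot: [-0.002, -0.655, 0.756, -0.002]
force: [1.2, -11.8, 0.7]
width: 0.0189
gripper_force: 59.9
stand x,y,z mm [ -6.5 -59.3  71.7] F [  2.8 -11.5   0.7] M [-2.03 -0.22  0.01] yaw -98.15 tilt [0.33 0.  ] 19.0667
```

The gauge was held in line at about 11 N for over a second and refused to enter. I'll withdraw it and turn back.

```bash
python3 -m pendant '{"translation":[[0.5,0,0],[1,0,0],[2,0,0],[2,0,0],[2,0,0],[0,0,-2],[0,0,-3],[0,0,-3],[0,0,-3],[0,0,-0.5]],"dr":[[0,0,0],[0,0,0],[0,0,0],[0,0,0],[0,0,0],[0,0,0],[0,0,0],[0,0,0],[0,0,0],[0,0,0]],"grip":[1,1,1,1,1,1,1,1,1,1]}'
python3 -m pendant '{"translation":[[0,0,0],[0,0,0],[0,0,0],[0,0,0],[0,0,0],[0,0,0],[0,0,0],[0,0,0]],"dr":[[0,0,6.9],[0,0,6.9],[0,0,6.9],[0,0,6.9],[0,0,6.9],[0,0,6.9],[0,0,6.9],[0,0,6.9]],"grip":[1,1,1,1,1,1,1,1]}'
python3 -m pendant '{"translation":[[0,0,0],[0,0,0],[0,0,0],[0,0,0],[0,0,0],[0,0,0],[0,0,0],[0,0,0]],"dr":[[0,0,6.9],[0,0,6.9],[0,0,6.9],[0,0,6.9],[0,0,6.9],[0,0,6.9],[0,0,6.9],[0,0,6.9]],"grip":[1,1,1,1,1,1,1,1]}'
python3 -m pendant '{"translation":[[0,0,0],[0,0,0],[0,0,0],[0,0,0],[0,0,0],[0,0,0],[0,0,0],[0,0,0]],"dr":[[0,0,6.9],[0,0,6.9],[0,0,6.9],[0,0,6.9],[0,0,6.9],[0,0,6.9],[0,0,0],[0,0,0]],"grip":[1,1,1,1,1,1,1,1]}'
python3 st.py; python3 -c "
from rig import r;from h import *
o=r.get_obs();print(o['tool_pos'],rot(o['tcp_rot']).T@(np.array([.4400,-.2251,.185])-o['tool_pos'])*100)"
```

```text
clock: 19.9
tool_pos: [0.5354, 0.1234, 0.1918]
tcp_rot: [0.003, -0.656, 0.755, -0.001]
force: [0.6, 1.0, -1.8]
width: 0.0186
gripper_force: 59.4
clock: 20.57
tool_pos: [0.5338, 0.1216, 0.1866]
tcp_rot: [-0.0, -0.229, 0.974, 0.0]
force: [-0.1, -0.9, -3.9]
width: 0.0188
gripper_force: 59.4
clock: 21.23
tool_pos: [0.5337, 0.1217, 0.1866]
tcp_rot: [-0.0, 0.248, 0.969, -0.0]
force: [0.2, -0.6, -3.6]
width: 0.0185
gripper_force: 59.4
clock: 21.9
tool_pos: [0.5338, 0.1219, 0.1868]
tcp_rot: [-0.0, 0.571, 0.821, -0.0]
force: [0.5, -0.2, -3.5]
width: 0.0192
gripper_force: 59.4
stand x,y,z mm [  -7.1 -131.2  186.8] F [ 0.5 -0.1 -3.5] M [-0.02 -0.02 -0.02] yaw 110.39 tilt [-0.02 -0.03] 21.9
[0.53375791 0.12188939 0.18682176] [-29.25639458 -20.88004963   0.20475633]
```

```bash
python3 -m pendant '{"translation":[[-1.5,-1.08,0],[-3,-2.15,0],[-3,-2.15,0],[-3,-2.15,0],[-3,-2.15,0],[-3,-2.15,0],[-3,-2.15,0],[-3,-2.15,0],[-3,-2.15,0],[-2.2,-1.5,0]],"dr":[[0,0,0],[0,0,0],[0,0,0],[0,0,0],[0,0,0],[0,0,0],[0,0,0],[0,0,0],[0,0,0],[0,0,0]],"grip":[1,1,1,1,1,1,1,1,1,1]}'
python3 -m pendant '{"translation":[[-1.55,-1.1,0],[0,0,0],[0,0,0],[0,0,0],[0,0,0]],"dr":[[0,0,0],[0,0,0],[0,0,0],[0,0,0],[0,0,0]],"grip":[1,1,1,1,1]}'
python3 - <<'E'
from rig import r
from h import *
import pickle
o=r.get_obs();p=r.camera('wrist');pickle.dump((o,p),open('w3.pkl','wb'));cv2.imwrite('pics/w3.png',p['img'][...,::-1])
print(o['tool_pos'],rot(o['tcp_rot']).T@(np.array([.4400,-.2251,.185])-o['tool_pos'])*100)
E
```

```text
clock: 22.73
tool_pos: [0.442, -0.2094, 0.1869]
tcp_rot: [-0.0, 0.572, 0.821, -0.001]
force: [0.3, -0.4, -2.9]
width: 0.0191
gripper_force: 59.4
clock: 23.15
tool_pos: [0.4392, -0.2235, 0.1872]
tcp_rot: [-0.0, 0.571, 0.821, 0.0]
force: [0.1, 0.5, -2.8]
width: 0.0189
gripper_force: 59.4
[ 0.43924419 -0.22348486  0.18722752] [-0.17780252  0.01468507  0.22268397]
```

View pics/w3.png

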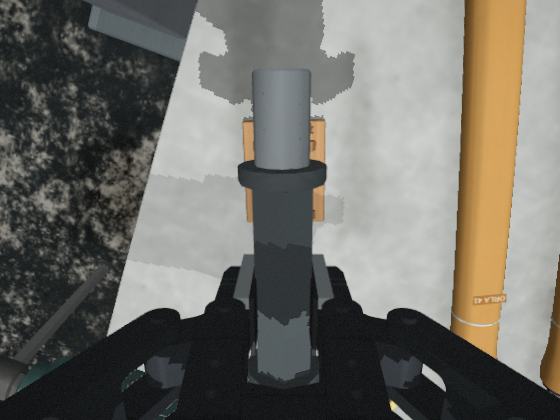

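The wrist view shows the gauge unchanged in the grip, centred at column 281, with the cradle beneath it (edges 243–325, centre 284). That leaves about a 1–2 mm lateral correction.

```bash
python3 -m pendant '{"translation":[[-0.1,0.13,2],[0,0,3],[0,0,3],[0,0,3],[0,0,2],[0,0,1],[0,0,0.5],[0,0,0],[0,0,0]],"dr":[[0,0,0],[0,0,0],[0,0,0],[0,0,0],[0,0,0],[0,0,0],[0,0,0],[0,0,0],[0,0,0]],"grip":[1,1,1,1,1,1,1,1,1]}'
python3 -m pendant '{"translation":[[0,0,0.4],[0,0,0.3],[0,0,0.3],[0,0,0],[0,0,0]],"dr":[[0,0,0],[0,0,0],[0,0,0],[0,0,0],[0,0,0]],"grip":[1,1,1,1,1]}'
python3 -m pendant '{"translation":[[0,0,0.2],[0,0,0.2],[0,0,0],[0,0,0]],"dr":[[0,0,0],[0,0,0],[0,0,0],[0,0,0]],"grip":[1,1,1,1]}';python3 st.py
```

```text
clock: 23.95
tool_pos: [0.441, -0.2245, 0.0426]
tcp_rot: [0.0, 0.572, 0.82, 0.0]
force: [-0.5, 0.6, -2.2]
width: 0.0187
gripper_force: 59.3
clock: 24.37
tool_pos: [0.4404, -0.2252, 0.0323]
tcp_rot: [0.0, 0.573, 0.82, -0.0]
force: [0.6, 0.0, -2.0]
width: 0.0192
gripper_force: 59.4
clock: 24.7
tool_pos: [0.4404, -0.2251, 0.0281]
tcp_rot: [-0.0, 0.573, 0.82, -0.0]
force: [0.1, -0.3, -2.3]
width: 0.0189
gripper_force: 59.4
stand x,y,z mm [ -50.6 -487.9   28.1] F [ 0.1 -0.3 -2.3] M [-0.02  0.01  0.01] yaw 110.15 tilt [ 0.01 -0.02] 24.7
```

```bash
python3 -m pendant '{"translation":[[0,0,0.1],[0,0,0.1],[0,0,0],[0,0,0]],"dr":[[0,0,0],[0,0,0],[0,0,0],[0,0,0]],"grip":[1,1,1,1]}';python3 st.py
```

```text
clock: 25.03
tool_pos: [0.4408, -0.225, 0.027]
tcp_rot: [0.001, 0.572, 0.82, 0.0]
force: [-0.7, 2.1, 9.3]
width: 0.0194
gripper_force: 61.0
stand x,y,z mm [ -50.2 -487.8   27. ] F [-1.   1.9  9.3] M [0.01 0.22 0.04] yaw 110.18 tilt [-0.06  0.04] 25.0333
```

```bash
python3 -m pendant '{"translation":[[0,0,-0.05],[0,0,0],[0,0,0],[0,0,0],[0,0,0],[0,0,0],[0,0,0],[0,0,0],[0,0,0],[0,0,0]],"dr":[[0,0,0],[0,0,0],[0,0,0],[0,0,0],[0,0,0],[0,0,0],[0,0,0],[0,0,0],[0,0,0],[0,0,0]],"grip":[1,0,0,0,0,0,0,0,0,0]}'
python3 -m pendant '{"translation":[[0,0,-0.5],[0,0,-2],[0,0,-3],[0,0,-4],[0,0,-4],[0,0,-4],[0,0,-4],[0,0,-3],[0,0,0],[0,0,0]],"dr":[[0,0,0],[0,0,0],[0,0,0],[0,0,0],[0,0,0],[0,0,0],[0,0,0],[0,0,0],[0,0,0],[0,0,0]],"grip":[0,0,0,0,0,0,0,0,0,0]}'
python3 - <<'E'
from rig import r
from h import *
o=r.get_obs();p=r.camera('wrist')
d=r.look_for(p,'gauge');print(o['tool_pos'],[(x['score'],x['extent']) for x in d])
im=p['img'][60:320,140:420,::-1];cv2.imwrite('pics/w4.png',cv2.resize(im,None,fx=2,fy=2))
a=pix2w(p,[(283,150)],.045,o);print(a)
E
```

```text
clock: 25.87
tool_pos: [0.4405, -0.2251, 0.0268]
tcp_rot: [-0.0, 0.573, 0.82, -0.0]
force: [-0.1, -1.1, -0.4]
width: 0.0853
gripper_force: 0.0
clock: 26.7
tool_pos: [0.4408, -0.2255, 0.2738]
tcp_rot: [0.002, 0.573, 0.82, -0.0]
force: [-0.6, -1.1, -0.9]
width: 0.0849
gripper_force: 0.0
[ 0.44081045 -0.22546829  0.27379576] [(0.78, [269.0, 83.9, 30.9, 137.1])]
[[ 0.43460275 -0.21015497  0.045     ]]
```

View pics/w4.png

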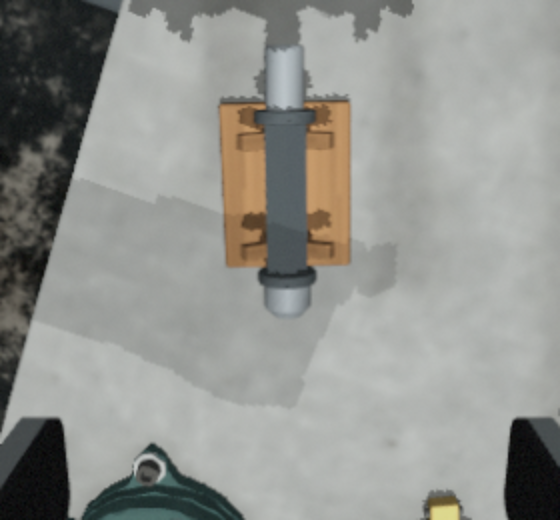

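The gauge lies straight in both rests, with its collars outside them at crop rows 116 and 275 and its axis at column 286. The gripper is clear, so I'm handing in.

```bash
python3 -c "
from rig import r;print(r.hand_in())"
```

```text
the job is handed in; nothing more can be done
None
```

The job is handed in, with no verdict returned: the go end went in until the collar seated (about 14 N peak read), the no-go end was refused at about 11 N for over a second (from the same side, as a cabinet blocks the far side), and the gauge is back in the cradle.

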